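# Steer the mirror's light spot into the ring on the microscope stage

## Task

Turn the two wing screws on the mirror mount, one after the other, until the bright green light spot on the white stage lies wholly inside the black ring on its card. The screws are worn and have play, so watch the spot as you push the wings; be gentle with the mount, do not disturb the vial, the glass dish or the yellow slide box, and take the hand away at the end.

Things in the scene. Friction and masses are not known exactly. Their poses are not given: they have to be found in the camera images.
- mount: Mirror mount, fixed. Origin on the bench under the deck's middle; x along the deck, y towards the stage. White deck 220 mm (x) by 80 mm (y), top 170 mm above the bench. On it, axes vertical, stand the blue wing screw at x = -55, y = 0 mm and, on a turntable 72 mm wide and 4 mm high, the yellow one at x = +55, y = 0; nothing else is above the deck. Mirror and lamp are below it.
- wing_a: Blue wing screw: bar 70 mm long, 8 mm thick, 22 mm tall through an 18 mm hub, turned on its vertical axis by about 3 N at a wing tip. Origin on the axis, 174 mm above the bench; the bar runs along its x, 12 to 34 mm above the origin. Driven, it swings the spot round the yellow screw's axis, the same way as it turns, 0.07 rad per rad (about 20 mm per rad at the stage).
- wing_b: Yellow wing screw, same shape, size, height and turning force. Driven counterclockwise seen from above it moves the spot straight away from the yellow screw's axis by 20 mm per rad; clockwise, straight towards it. (Horizontal distance spot to axis about 285 mm at the start.) Its axis stays put when the turntable swings; its bar swings along, by at most 0.4 rad.
- cap_a (a point): Centre of the blue screw's hub cap, on its axis, 211 mm above the bench. The bar swings loosely through 0.6 rad (34 degrees) of play before it drives the screw either way; where it lies in the play at the start is unknown. Turns are not sprung: it stays where it is left. Stops 5.5 rad either side of the middle, farther than needed.
- cap_b (a point): Centre of the yellow screw's hub cap, on its axis, 211 mm above the bench. The bar swings loosely through 0.6 rad (34 degrees) of play before it drives the screw either way; where it lies in the play at the start is unknown. Turns are not sprung: it stays where it is left. Stops 5.5 rad either side of the middle, farther than needed.
- spot: The reflected light spot, a flat bright green disc 20 mm in diameter seen on the stage, 34 mm above the bench. Origin at its centre. It moves only when a screw is driven.
- stage: White low stage, fixed, 250 mm square, its top 30 mm above the bench; origin under its centre. On it lie four flat cards, which may lie in any order; the spot starts near the middle between them.
- ring_card: White card, 56 mm square, fixed on the stage, with a black ring of 32 mm inner and 42 mm outer diameter about its origin (the card's centre). The target. The other three cards carry a blue cross, two orange bars and a filled purple square.
- vial: Small closed vial, 28 mm in diameter, 55 mm tall, standing loose on the bench; origin under its centre. Bystander.
- dish: Shallow glass dish, 70 mm in diameter, 16 mm tall, loose on the bench; origin under its centre. Bystander.
- slide_box: Open yellow slide box, 85 by 60 by 35 mm, loose on the bench; origin under its centre. Bystander.

How it is judged (in metres and radians):
At the end, for the whole second after the job is handed in: The green spot's centre is within 6 mm of the ring's centre, so that the spot lies wholly inside the ring, and it is still; vial, dish and slide box are within 20 mm of where they began (horizontal distance between spot and ring_card below 0.006 m and linear speed of spot below 0.003 m/s and distance of each of vial, dish, slide_box from where it was at the start of the episode below 0.02 m); the robot touches nothing.
It fails at once if the robot pushes on the mirror mount or its screws with more than 30 N (contact force between any of the arm, the fingers and mount above 30 N).
It fails at once if a bystander is shifted by more than 20 mm (distance of any of vial, dish, slide_box from where it was at the start of the episode above 0.02 m).
It also fails if it takes over 48 s, if anything falls off the work surface, if the arm or the gripper's body presses on something with over 40 N, if the wrist force passes 120 N, or if a joint passes its speed limit or range.

## Robot

A 7-joint arm with a two-finger parallel gripper is mounted at the origin on the work surface. World frame = base frame: x ahead of the robot, y to its left, z up, the work surface at z = 0. Lengths are in mm, angles in rad, forces in N, time in s.
With the tool pointing down it reaches from about 400 to 850 mm from the base axis. Payload 6.9 kg.
Tool frame: the origin (TCP) lies between the finger pads; the fingertips stand 17 mm ahead of it and the grasp point (between the pads) lies 2 mm behind it; x points along the fingers, z is the direction in which the jaws open and shut, and the axes are right-handed (so a half turn about x gives the same grasp; the last joint's range is limited). The gripper opens to 85 mm and grips with 20 to 120 N. Pads are 22 mm wide; open, the fingers measure 114 mm over their backs; the gripper's body (76 mm by 85 mm) begins 54 mm behind the grasp point. The pads swing forward as they close: fully open they stand 13 mm farther back than shut.
Start: joints at [-1.183, 0.507, -0.238, 1.5, 0.126, 1.149, -0.155], TCP at [174.423, 600.157, 248.275] pointing down, gripper open.
Joint ranges: [-3.08, 3.08], [-0.24, 2.05], [-1.43, 1.35], [0, 2.5], [-1.52, 4.66], [0.17, 1.96], [-2.89, 2.89]. Speed limits (rad/s): [2.39, 2.39, 3.14, 3.14, 3.14, 3.14, 3.14].

## Interface

Orientations are given as a unit quaternion [x, y, z, w].
In Python, from bench import env gives the robot as it stands.
- The arm moves only by the tool jog_arm, never from a script. Its argument "steps" is one flat list of numbers, 5 for each row, row after row: the opening, from -1 (shut) to 1 (fully open), then the shift along the tool's x, y, z in mm, then the turn about the tool's x in rad. In form: [claw, dx, dy, dz, roll, claw, dx, dy, dz, roll, ...]. A call has 1 to 12 rows; each row is the pose to reach, as a shift and turn from the pose commanded when the call began, along the tool's axes at that moment; what a row does not reach only later rows make up. A row lasts 1/12 s, in which the tool goes at most 41.7 mm and 7.16 degrees, less where a joint would pass 70% of its speed; a pose out of reach is approached as far as the arm can. A call with a gripper value outside its range is refused whole. The fingers move at their own pace and stop on an object; "force" is the grip in N (left out, the last holds). Time passes only in rows, so rows that repeat a pose let the fingers close. It gives the time, the measured TCP pose, the force and the opening at its end, in the units of the state.
- env.get_state(): the state, without advancing time (a new reading comes with each control period).
- env.capture(name): name is "scene" or "top"; returns a dict with "image" (480x640x3 uint8, red, green, blue), "range_z" (480x640 float32, mm along the optical axis (not along the pixel's ray), 0 where there is no reading), "K" (3x3 intrinsics, pixels), "dist_coeffs" ([k1, k2, p1, p2, k3] as OpenCV has them; the pictures are not rectified), "rvec" (rotation vector, rad) and "tvec" (3), from world to camera coordinates, as OpenCV has them. Camera axes: x right, y down, z forward; pixel columns grow to the right and rows downward; lengths in mm; the calibration is good to about 2 mm. A picture is of the moment at which its call begins.
- env.sign_off(): hands the job in, once; it reports no verdict.
The state is a dict: "clock": time; "q": joint angles; "dq": joint speeds; "tau": joint torques, N m; "tcp_pos": TCP position; "tcp_rot": TCP orientation; "force": force on the tool from outside, world axes, zero at the start; "ft_torque": the same for the moment, N m; "width": finger opening in mm.
Only numpy, scipy, OpenCV 4.12 (cv2) and the standard library are available. Lean on these libraries where they do the work, as an engineer would, in place of code of your own. Each camera call takes 0.05 s, during which the arm holds its last target.

## Working session

There is one attempt and no reset: what is moved stays moved. The work goes in short steps, Python scripts to look and compute and a tool call to move; the robot and the scene stay as the last step left them, time stands still between calls to the robot, and variables do not carry over. Pictures are saved under pics/ and viewed, and the job is handed in when it is done.

Besides the shell and the picture viewer there is one more tool, called after ">>>" as name(argument=value, ...) on one line, values as JSON. jog_arm: Moves the arm, as the interface text tells. Its arguments: {"type":"object","properties":{"steps":{"type":"array"},"force":{"type":"number"}},"required":["steps"]}

```bash
mkdir -p pics; cat > h.py <<'E'
import numpy as np,cv2
from bench import env
def cap(n,save=None):
    c=env.capture(n)
    if save: cv2.imwrite('pics/'+save,c['image'][:,:,::-1])
    return c
def ray(c,px):
    R,_=cv2.Rodrigues(np.array(c['rvec'],float)); t=np.array(c['tvec'],float).reshape(3)
    u=cv2.undistortPoints(np.array(px,float).reshape(-1,1,2),np.array(c['K'],float),np.array(c['dist_coeffs'],float)).reshape(-1,2)
    d=np.c_[u,np.ones(len(u))]@R
    return -R.T@t,d
def plane(c,px,z):
    o,d=ray(c,px); return o+d*((z-o[2])/d[:,2])[:,None]
def proj(c,P):
    return cv2.projectPoints(np.array(P,float).reshape(-1,3),np.array(c['rvec'],float),np.array(c['tvec'],float),np.array(c['K'],float),np.array(c['dist_coeffs'],float))[0].reshape(-1,2)
def blobs(m,amin=20):
    n,l,s,ce=cv2.connectedComponentsWithStats(m.astype(np.uint8))
    return [(int(s[i,4]),ce[i].round(1),s[i,:4]) for i in range(1,n) if s[i,4]>=amin]
E
python3 - <<'E'
from h import *
cap('scene','s0.png');c=cap('top','t0.png')
print(env.get_state())
E
```

```text
{'clock': 0.1, 'q': array([-1.18249807,  0.50826652, -0.23751566,  1.50102224,  0.12569207,
        1.1488993 , -0.1548057 ]), 'dq': array([-0.00088671, -0.00140914,  0.00138678, -0.00293567, -0.00117157,
        0.00114154, -0.00083868]), 'tau': array([-4.70812549e-03, -6.21834683e+01, -2.19510511e+00, -2.50205326e+01,
        1.23946529e-02,  7.82980904e-03,  1.90209414e-05]), 'tcp_pos': array([174.36142638, 599.75065305, 247.51177367]), 'tcp_rot': array([-0.42489126,  0.56592567,  0.42419289,  0.56502739]), 'force': array([-0.66578872, -0.44282579, -0.70808698]), 'ft_torque': array([-0.0433016 ,  0.0044477 , -0.02403983]), 'width': 85.38455092959074}
```

View pics/s0.png

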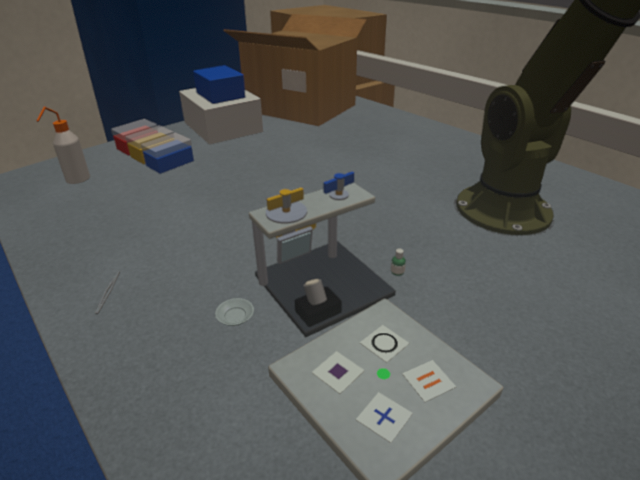

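View pics/t0.png

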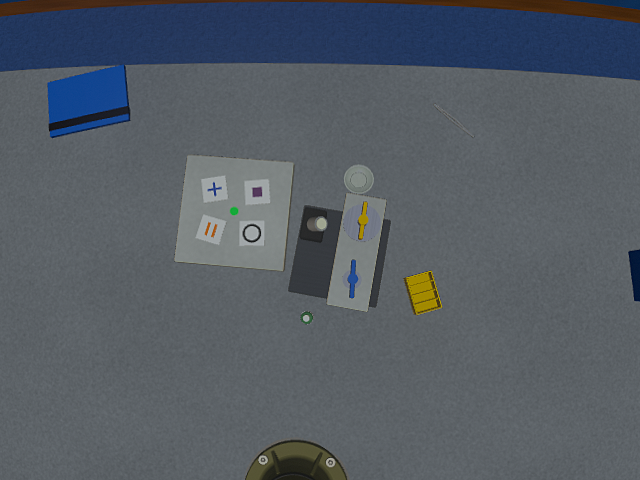

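The scene view shows the stage with the green spot at (383,374) and the ring at (385,343). The top view shows the spot at (234,211), ring (252,233), blue hub (352,279), yellow hub (363,220), vial (306,318), dish (358,180) and slide box (423,293). Next I'll measure these points.

```bash
cat >> h.py <<'E'
def hsv(c): return cv2.cvtColor(c['image'],cv2.COLOR_RGB2HSV)
def mask(c,k):
    h=hsv(c);H,S,V=[h[:,:,i].astype(int) for i in range(3)]
    return {'g':(abs(H-62)<12)&(S>150)&(V>100),'b':(abs(H-113)<10)&(S>150)&(V>90),'y':(abs(H-22)<6)&(S>180)&(V>100)}[k]
E
python3 - <<'E'
from h import *
for n in ('scene','top'):
    c=cap(n)
    o,_=ray(c,[[0,0]]);print(n,'cam',o.round(),c['K'][0][0])
    for k in 'gby':
        print(k,[(a,list(b),list(s)) for a,b,s in blobs(mask(c,k),25)])
    if n=='top':
        ps=dict(spot=(234,211,34),ring=(252,233,31),blue=(352.5,279,211),yel=(363.5,220,211),vial=(306.5,318,55),dish=(358.5,180,16),box=(423,293,35),base=(295,480,0))
    else: ps=dict(spot=(383,374,34),ring=(385,343,31),blue=(339,178,211),yel=(285,194,211),vial=(399,252,55),dish=(235,312,16))
    for k,v in ps.items(): print(k,plane(c,v[:2],v[2])[0].round(1), c['range_z'][int(v[1]),int(v[0])])
E
```

```text
scene cam [969. 419. 570.] 447.8757149837607
g [(91, [np.float64(383.0), np.float64(373.5)], [np.int32(377), np.int32(369), np.int32(13), np.int32(10)])]
b [(451, [np.float64(217.5), np.float64(72.5)], [np.int32(194), np.int32(65), np.int32(49), np.int32(16)]), (51, [np.float64(172.4), np.float64(152.7)], [np.int32(155), np.int32(147), np.int32(36), np.int32(12)]), (84, [np.float64(338.3), np.float64(177.0)], [np.int32(324), np.int32(172), np.int32(29), np.int32(12)]), (32, [np.float64(382.5), np.float64(415.0)], [np.int32(376), np.int32(409), np.int32(14), np.int32(15)])]
y [(88, [np.float64(284.3), np.float64(193.3)], [np.int32(268), np.int32(189), np.int32(34), np.int32(12)])]
spot [623.2 156.4  34. ] 654.3436
ring [573.6 115.5  31. ] 708.1964
blue [480.  -95.5 211. ] 790.315
yel [ 586.2 -113.1  211. ] 746.50006
vial [396.7 -10.6  55. ] 868.7027
dish [ 707.3 -118.2   16. ] 807.6005
top cam [ 438.  -65. 1055.] 465.8794810929677
g [(52, [np.float64(233.6), np.float64(210.6)], [np.int32(230), np.int32(207), np.int32(8), np.int32(8)])]
b [(12433, [np.float64(106.9), np.float64(51.0)],
[... 906 characters left out ...]
at64(352.4), np.float64(278.6)], [np.int32(348), np.int32(260), np.int32(10), np.int32(38)])]
y [(181, [np.float64(362.7), np.float64(219.9)], [np.int32(358), np.int32(202), np.int32(10), np.int32(37)]), (898, [np.float64(422.1), np.float64(292.2)], [np.int32(406), np.int32(271), np.int32(34), np.int32(44)])]
spot [620.9 155.9  34. ] 1039.7842
ring [572.4 113.5  31. ] 1033.7897
blue [ 468.9 -103.8  211. ] 838.5484
yel [ 577.3 -122.1  211. ] 852.54285
vial [389.3 -14.7  55. ] 987.97565
dish [ 701.9 -122.7   16. ] 1074.2958
box [ 448.1 -266.6   35. ] 1013.444Traceback (most recent call last):
  File "<stdin>", line 10, in <module>
IndexError: index 480 is out of bounds for axis 0 with size 480
```

```bash
python3 - <<'E'
from h import *
s=cap('scene')['image'];t=cap('top')['image']
a=cv2.resize(s[160:230,235:385],None,fx=5,fy=5,interpolation=cv2.INTER_CUBIC)
b=cv2.resize(t[190:315,320:395],None,fx=4.6,fy=4.6,interpolation=cv2.INTER_CUBIC)
cv2.imwrite('pics/cs.png',a[:,:,::-1]);cv2.imwrite('pics/ct.png',b[:,:,::-1])
E
```

```text
(no output)
```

View crops.

View pics/cs.png

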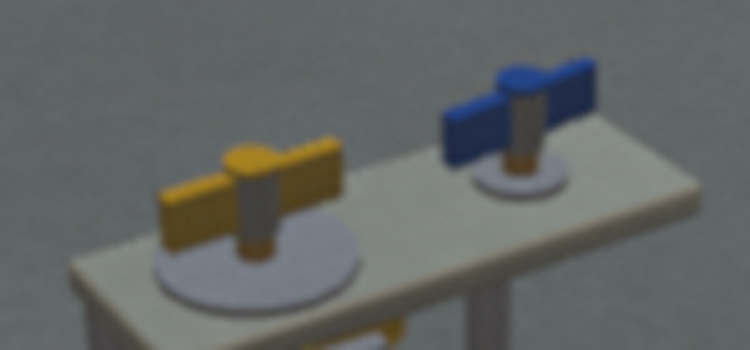

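View pics/ct.png

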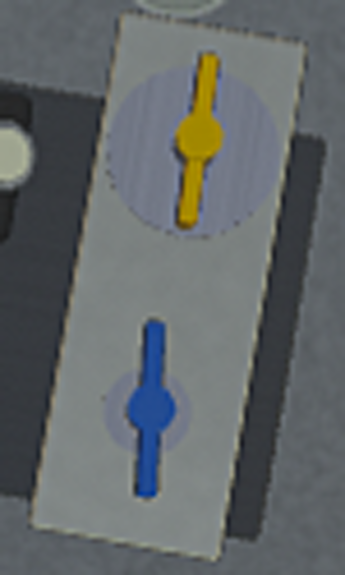

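```bash
python3 - <<'E'
from h import *
s=cap('scene');t=cap('top')
def tri(a,b):
    o1,d1=ray(s,[a]);o2,d2=ray(t,[b]);d1=d1[0]/np.linalg.norm(d1);d2=d2[0]/np.linalg.norm(d2)
    k=np.linalg.lstsq(np.c_[d1,-d2],o2-o1,rcond=None)[0]
    p,q=o1+k[0]*d1,o2+k[1]*d2
    return ((p+q)/2).round(1),np.linalg.norm(p-q).round(1)
S=lambda x,y:(235+(x+.5)/5-.5,160+(y+.5)/5-.5)
T=lambda x,y:(320+(x+.5)/4.6-.5,190+(y+.5)/4.6-.5)
print('capA',tri(S(522,78),T(152,409)));print('capB',tri(S(250,156),T(199,138)))
print('tip y far',tri(S(162,193),T(208,56)),'y near',tri(S(338,141),T(187,225)))
print('tip b far',tri(S(446,111),T(156,322)),'near',tri(S(594,62),T(145,495)))
print('spot',tri((383,373.5),(233.6,210.6)))
# ring: dark pixels in card on both
for c,(x,y) in ((s,(385,343)),(t,(252,233))):
    g=c['image'][y-14:y+15,x-16:x+17].max(2)
    m=g<70
    print(blobs(m,10), x-16,y-14)
# top: tips and caps at planes
for n,p,z in (('capA',T(152,409),211),('capB',T(199,138),211),('yf',T(208,56),208),('yn',T(187,225),208),('bf',T(156,322),208),('bn',T(145,495),208),('d1',T(125,17),170),('d2',T(303,42),170),('d3',T(35,525),170),('d4',T(217,557),170)): print(n,plane(t,[p],z)[0].round(1))
E
```

```text
capA (array([ 470.3, -104.6,  209.8]), np.float64(1.6))
capB (array([ 579. , -121.7,  210.8]), np.float64(2.4))
tip y far (array([ 613. , -125.1,  208. ]), np.float64(2.5)) y near (array([ 544.4, -117.7,  205.7]), np.float64(2.2))
tip b far (array([ 505.1, -105.9,  208.1]), np.float64(2.2)) near (array([ 436.4, -102.5,  205.8]), np.float64(1.1))
spot (array([622.2, 156.3,  34.2]), np.float64(1.3))
[(83, array([15.3, 13.8]), array([ 3,  5, 25, 18], dtype=int32))] 369 329
[(73, array([15.7, 13.8]), array([ 7,  5, 18, 18], dtype=int32))] 236 219
capA [ 469.7 -104.   211. ]
capB [ 578.  -120.9  211. ]
yf [ 612.  -124.3  208. ]
yn [ 543.3 -116.8  208. ]
bf [ 504.3 -105.1  208. ]
bn [ 436.  -102.1  208. ]
d1 [635.8 -91.8 170. ]
d2 [ 626.8 -166.9  170. ]
d3 [422.6 -58.8 170. ]
d4 [ 411.3 -133.7  170. ]
```

```bash
cat >> h.py <<'E'
from scipy.spatial.transform import Rotation as Ro
def goal(*P):
    s=env.get_state();R=Ro.from_quat(s['tcp_rot']).as_matrix()
    print('t',s['clock'],'tcp',s['tcp_pos'].round(1),'q',s['q'].round(2),'F',s['force'].round(1),'w',s['width'].round(1))
    print('x',R[:,0].round(3),'z',R[:,2].round(3),'zang',np.arctan2(R[1,2],R[0,2]).round(3))
    for p in P: print('shift',(R.T@(np.array(p,float)-s['tcp_pos'])).round(1))
def rel():
    s=cap('scene');t=cap('top');B=np.array([578.5,-121.3])
    for n,c,r in (('scene',s,(384.3,342.8)),('top',t,(251.7,232.8))):
        b=blobs(mask(c,'g'),15)
        b=[x for x in b if n=='top' or x[1][1]>250]
        if not b: print(n,'no spot');continue
        b=max(b,key=lambda x:x[0])
        p=plane(c,[b[1]],34)[0][:2];q=plane(c,[r],31)[0][:2];
        f=lambda v:(np.hypot(*(v-B)),np.arctan2(*(v-B)[::-1]))
        print(n,b[0],'spot',p.round(1),'ring',q.round(1),'d',(q-p).round(1),'dr %.1f dth %.4f'%(f(q)[0]-f(p)[0],f(q)[1]-f(p)[1]))
E
python3 - <<'E'
from h import *
rel();goal((450,300,285),(470,-104.3,285))
E
```

```text
scene 91 spot [622.5 155.7] ring [574.1 114.5] d [-48.4 -41.3] dr -44.7 dth 0.1761
top 52 spot [621.8 156.9] ring [572.8 114.2] d [-48.9 -42.7] dr -45.9 dth 0.1784Traceback (most recent call last):
  File "<stdin>", line 2, in <module>
  File "h.py", line 26, in goal
    print('t',s['clock'],'tcp',s['tcp_pos'].round(1),'q',s['q'].round(2),'F',s['force'].round(1),'w',s['width'].round(1))
                                                                                                     ^^^^^^^^^^^^^^^^
AttributeError: 'float' object has no attribute 'round'
```

```bash
sed -i "s/,'w',s\['width'\].round(1)/,'w',s['width']/" h.py
python3 - <<'E'
from h import *
goal((450,300,285),(470,-104.3,285))
E
```

```text
t 0.5 tcp [174.4 600.1 248.2] q [-1.18  0.51 -0.24  1.5   0.13  1.15 -0.15] F [ 0.1  0.9 -0.5] w 85.19004975303119
x [-0. -0. -1.] z [ 0.279  0.96  -0.   ] zang 1.288
shift [ -36.7 -348.4 -211.3]
shift [ -36.7 -480.4 -593.9]
```

>>> jog_arm(steps=[-0.05,-37,-116,-70,0,-0.05,-37,-232,-140,0,-0.05,-37,-348,-211,0,-0.05,-37,-348,-211,0,-0.05,-37,-348,-211,0,-0.05,-37,-348,-211,0,-0.05,-37,-348,-211,0,-0.05,-37,-348,-211,0,-0.05,-37,-348,-211,0,-0.05,-37,-348,-211,0,-0.05,-37,-348,-211,0], force=20)

```text
clock: 1.42
tcp_pos: [455.5, 293.1, 285.7]
tcp_rot: [-0.423, 0.567, 0.42, 0.568]
force: [-0.1, 0.2, -0.5]
width: 40.5
```

```bash
python3 - <<'E'
from h import *
goal((470,-104.3,285))
E
```

```text
t 1.4167 tcp [455.5 293.1 285.7] q [-0.52  0.34 -0.15  1.66  0.06  1.14  0.6 ] F [-0.1  0.2 -0.5] w 40.46086640428577
x [ 0.004 -0.003 -1.   ] z [ 0.29   0.957 -0.002] zang 1.277
shift [   2.2 -129.  -376.2]
```

>>> jog_arm(steps=[-0.05,2,-34,-100,0.12,-0.05,2,-69,-200,0.24,-0.05,2,-103,-300,0.36,-0.05,2,-129,-376,0.48,-0.05,2,-129,-376,0.6,-0.05,2,-129,-376,0.72,-0.05,2,-129,-376,0.84,-0.05,2,-129,-376,0.96,-0.05,2,-129,-376,1.08,-0.05,2,-129,-376,1.2,-0.05,2,-129,-376,1.32,-0.05,2,-129,-376,1.44])

```text
clock: 2.42
tcp_pos: [468.5, -98.5, 283.4]
tcp_rot: [0.057, 0.705, -0.057, 0.705]
force: [0.3, 0.9, 0.3]
width: 40.3
```

```bash
python3 - <<'E'
from h import *
goal((470,-104.3,285))
E
```

```text
t 2.4167 tcp [468.5 -98.5 283.4] q [-0.08  0.26  0.31  1.82 -0.09  1.08  0.1 ] F [0.3 0.9 0.3] w 40.3390527540983
x [ 0. -0. -1.] z [ 0.987 -0.161  0.   ] zang -0.162
shift [-1.6 -5.5  2.4]
```

>>> jog_arm(steps=[-0.05,0,0,0,0.12,-0.05,-2,-5.5,2.5,0.24,-0.05,-2,-5.5,2.5,0.36,-0.05,-2,-5.5,2.5,0.48,-0.05,-2,-5.5,2.5,0.6,-0.05,-2,-5.5,2.5,0.72,-0.05,-2,-5.5,2.5,0.84,-0.05,-2,-5.5,2.5,0.94,-0.05,-2,-5.5,2.5,0.94,-0.05,-2,-5.5,2.5,0.94])

```text
clock: 3.25
tcp_pos: [470.4, -102.0, 285.3]
tcp_rot: [0.366, 0.605, -0.366, 0.605]
force: [0.2, -0.2, -0.8]
width: 40.7
```

```bash
python3 - <<'E'
from h import *
goal((470,-104.3,210))
cap('scene','s1.png');t=cap('top','t1.png')
E
```

```text
t 3.25 tcp [ 470.4 -102.   285.3] q [-0.21  0.28  0.5   1.81 -0.15  1.09 -0.75] F [ 0.2 -0.2 -0.8] w 40.71724939078806
x [ 0. -0. -1.] z [ 0.464 -0.886  0.   ] zang -1.088
shift [75.3 -1.4  1.8]
```

View pics/s1.png

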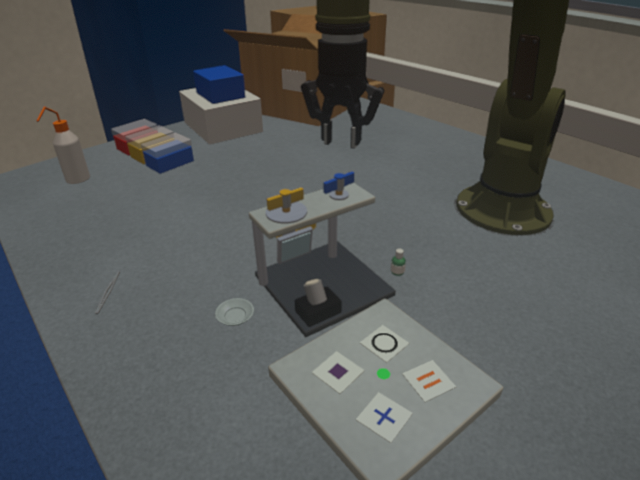

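View pics/t1.png

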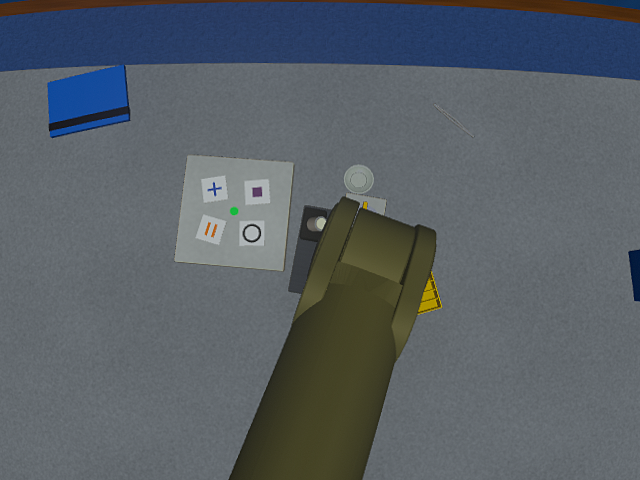

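The scene view shows the open fingers above the blue screw, tips at (326,143) and (353,147). The spot and ring are visible in both views. I'll check the tip height before descending.

```bash
python3 - <<'E'
from h import *
s=cap('scene')
z=np.array([.464,-.886]);n=np.array([.886,.464])
for h in (285,275,268,262,255):
    print(h,[proj(s,[*(np.array([470.4,-102])+k*24*z),h]).round(0)[0] for k in(-1,1)])
a=cv2.resize(s['image'][85:160,300:390],None,fx=6,fy=6);cv2.imwrite('pics/tip.png',a[:,:,::-1])
E
```

```text
285 [array([355., 138.]), array([328., 134.])]
275 [array([354., 143.]), array([328., 140.])]
268 [array([354., 147.]), array([328., 143.])]
262 [array([354., 150.]), array([328., 147.])]
255 [array([354., 154.]), array([328., 150.])]
```

View pics/tip.png

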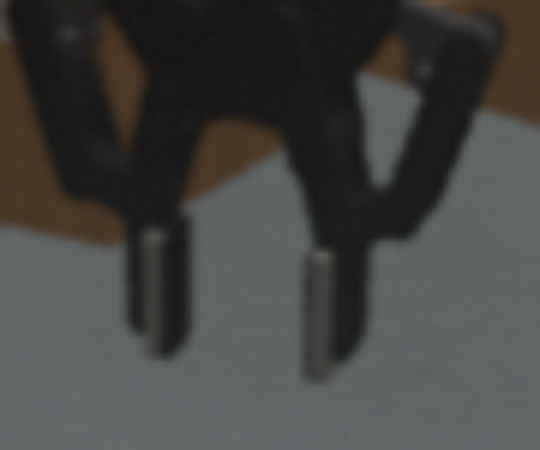

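Tips sit about 18 mm below the TCP, so I'll descend 78 mm in two stages, then start the roll.

>>> jog_arm(steps=[-0.05,20,-1.5,2,0,-0.05,40,-1.5,2,0,-0.05,60,-1.5,2,0,-0.05,70,-1.5,2,0,-0.05,78,-1.5,2,0,-0.05,78,-1.5,2,0,-0.05,78,-1.5,2,0])

```text
clock: 3.98
tcp_pos: [470.0, -105.1, 207.4]
tcp_rot: [0.367, 0.604, -0.367, 0.604]
force: [1.5, -0.2, 1.0]
width: 40.9
```

```bash
python3 - <<'E'
from h import *
goal((470,-104.3,207))
s=cap('scene');a=cv2.resize(s['image'][110:230,260:390],None,fx=5,fy=5);cv2.imwrite('pics/d1.png',a[:,:,::-1])
E
```

```text
t 3.9833 tcp [ 470.  -105.1  207.4] q [-0.17  0.36  0.47  1.93 -0.21  0.9  -0.69] F [ 1.5 -0.2  1. ] w 40.86987911605954
x [-0. -0. -1.] z [ 0.461 -0.887 -0.   ] zang -1.092
shift [ 0.4  0.4 -0.7]
```

View pics/d1.png

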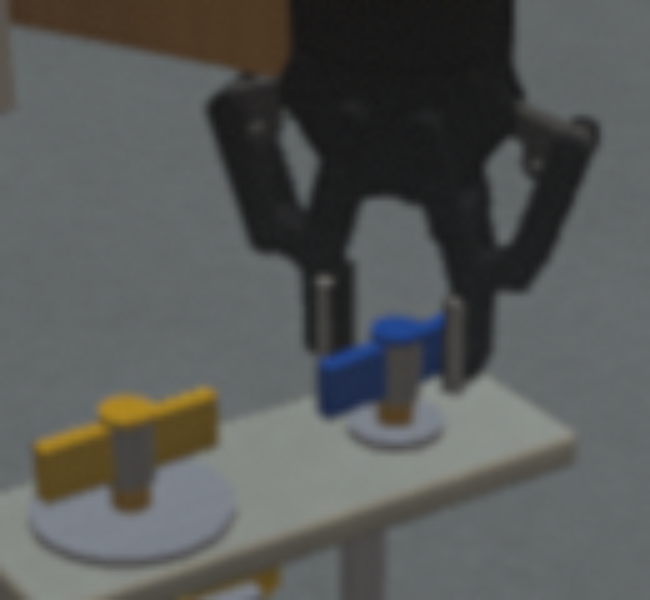

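The crop shows the fingers straddling the blue bar, tips about mid-wing and clear of the deck. Now turning it counterclockwise.

>>> jog_arm(steps=[-0.05,0,0,0,-0.08,-0.05,0,0,0,-0.16,-0.05,0,0,0,-0.24,-0.05,0,0,0,-0.32,-0.05,0,0,0,-0.4,-0.05,0,0,0,-0.48,-0.05,0,0,0,-0.56,-0.05,0,0,0,-0.64,-0.05,0,0,0,-0.72,-0.05,0,0,0,-0.8,-0.05,0,0,0,-0.88,-0.05,0,0,0,-0.96])

```text
clock: 5.03
tcp_pos: [470.5, -105.2, 208.4]
tcp_rot: [0.045, 0.705, -0.045, 0.706]
force: [0.3, -1.6, -0.5]
width: 40.8
```

```bash
python3 - <<'E'
from h import *
goal((470,-104.3,207));rel()
E
```

```text
t 5.0333 tcp [ 470.5 -105.2  208.4] q [ 0.    0.33  0.22  1.93 -0.09  0.89  0.15] F [ 0.3 -1.6 -0.5] w 40.847775705756206
x [ 0.002 -0.    -1.   ] z [ 0.992 -0.128  0.002] zang -0.128
shift [ 1.4  0.8 -0.6]
scene 91 spot [615.9 156.5] ring [574.1 114.5] d [-41.8 -42. ] dr -44.5 dth 0.1523
top 51 spot [614.7 157.4] ring [572.8 114.2] d [-41.9 -43.2] dr -45.5 dth 0.1533
```

>>> jog_arm(steps=[-0.05,0.5,0,0,-0.08,-0.05,1,0,0,-0.16,-0.05,1,0,0,-0.24,-0.05,1,0,0,-0.32,-0.05,1,0,0,-0.4,-0.05,1,0,0,-0.48,-0.05,1,0,0,-0.56,-0.05,1,0,0,-0.64,-0.05,1,0,0,-0.72,-0.05,1,0,0,-0.8,-0.05,1,0,0,-0.88,-0.05,1,0,0,-0.96])

```text
clock: 6.13
tcp_pos: [470.5, -105.2, 207.2]
tcp_rot: [-0.285, 0.647, 0.284, 0.648]
force: [1.0, -0.0, 1.6]
width: 40.6
```

```bash
python3 - <<'E'
from h import *
goal((470,-104.3,207));rel()
E
```

```text
t 6.1333 tcp [ 470.5 -105.2  207.2] q [ 0.18  0.33 -0.01  1.93  0.    0.88  0.99] F [ 1.  -0.   1.6] w 40.62695282511958
x [ 0.002 -0.001 -1.   ] z [0.676 0.737 0.001] zang 0.829
shift [0.2 0.9 0.3]
scene 84 spot [597.  158.1] ring [574.1 114.5] d [-22.9 -43.7] dr -44.2 dth 0.0846
top 50 spot [596.3 159.7] ring [572.8 114.2] d [-23.5 -45.5] dr -46.0 dth 0.0873
```

>>> jog_arm(steps=[-0.05,0,0,0,-0.08,-0.05,0,0,0,-0.16,-0.05,0,0,0,-0.24,-0.05,0,0,0,-0.32,-0.05,0,0,0,-0.4,-0.05,0,0,0,-0.48,-0.05,0,0,0,-0.56,-0.05,0,0,0,-0.64,-0.05,0,0,0,-0.72,-0.05,0,0,0,-0.8,-0.05,0,0,0,-0.88,-0.05,0,0,0,-0.96])

```text
clock: 7.23
tcp_pos: [470.4, -105.1, 206.9]
tcp_rot: [0.551, -0.443, -0.55, -0.443]
force: [0.6, -0.0, 1.4]
width: 41.0
```

```bash
python3 - <<'E'
from h import *
goal((470,-104.3,207));rel()
E
```

```text
t 7.2333 tcp [ 470.4 -105.1  206.9] q [ 0.35  0.33 -0.24  1.93  0.1   0.89  1.84] F [ 0.6 -0.   1.4] w 41.01536930332864
x [ 0.001 -0.    -1.   ] z [-0.214  0.977 -0.001] zang 1.786
shift [-0.1  0.3  0.9]
scene 78 spot [578.5 158.7] ring [574.1 114.5] d [ -4.4 -44.2] dr -44.2 dth 0.0187
top 53 spot [576.8 159.9] ring [572.8 114.2] d [ -4.  -45.7] dr -45.6 dth 0.0182
```

>>> jog_arm(steps=[-0.05,0,0,0,-0.07,-0.05,0,0,0,-0.14,-0.05,0,0,0,-0.2,-0.05,0,0,0,-0.25,-0.05,0,0,0,-0.25])

```text
clock: 7.75
tcp_pos: [470.2, -105.1, 206.6]
tcp_rot: [0.602, -0.372, -0.601, -0.372]
force: [1.5, -0.3, 0.7]
width: 40.5
```

```bash
python3 - <<'E'
from h import *
goal((470,-104.3,207));rel()
E
```

```text
t 7.75 tcp [ 470.2 -105.1  206.6] q [ 0.39  0.34 -0.3   1.93  0.13  0.89  2.06] F [ 1.5 -0.3  0.7] w 40.4870611479255
x [ 0.001 -0.    -1.   ] z [-0.447  0.894 -0.001] zang 2.035
shift [-0.4 -0.1  0.8]
scene 82 spot [573.2 158.7] ring [574.1 114.5] d [  0.9 -44.3] dr -44.3 dth -0.0003
top 54 spot [572.3 159.6] ring [572.8 114.2] d [  0.5 -45.4] dr -45.4 dth 0.0022
```

Blue is done: remaining angle is about 0. Now I'll back off within the play, lift, and go over the yellow screw.

>>> jog_arm(steps=[-0.05,0,0,0,0.08,-0.05,0,0,0,0.16,-0.05,-20,0,0,0.16,-0.05,-45,0,0,0.16,-0.05,-75,0,0,0.16,-0.05,-75,0,0,0.16])

```text
clock: 8.35
tcp_pos: [471.9, -105.0, 286.0]
tcp_rot: [0.572, -0.418, -0.567, -0.42]
force: [0.7, 0.7, -0.4]
width: 40.6
```

```bash
python3 - <<'E'
from h import *
goal((578.5,-121.3,282));rel()
E
```

```text
t 8.35 tcp [ 471.9 -105.   286. ] q [ 0.38  0.25 -0.27  1.8   0.08  1.09  1.95] F [ 0.7  0.7 -0.4] w 40.59005245817363
x [ 0.007 -0.001 -1.   ] z [-0.299  0.954 -0.003] zang 1.874
shift [  4.8 -96.8 -47.4]
scene 83 spot [573.  158.6] ring [574.1 114.5] d [  1.1 -44.1] dr -44.2 dth -0.0009
top 54 spot [572.3 159.6] ring [572.8 114.2] d [  0.5 -45.4] dr -45.4 dth 0.0022
```

>>> jog_arm(steps=[-0.05,0,-30,-15,0.1,-0.05,0,-60,-30,0.2,-0.05,2,-97,-47,0.3,-0.05,2,-97,-47,0.4,-0.05,2,-97,-47,0.5,-0.05,2,-97,-47,0.6,-0.05,2,-97,-47,0.74,-0.05,2,-97,-47,0.74,-0.05,2,-97,-47,0.74])

```text
clock: 9.2
tcp_pos: [576.0, -120.1, 278.0]
tcp_rot: [-0.381, 0.596, 0.382, 0.595]
force: [0.5, 0.3, -1.0]
width: 40.8
```

```bash
python3 - <<'E'
from h import *
goal((578.5,-121.3,207))
s=cap('scene');a=cv2.resize(s['image'][80:230,220:390],None,fx=4,fy=4);cv2.imwrite('pics/y1.png',a[:,:,::-1])
E
```

```text
t 9.2 tcp [ 576.  -120.1  278. ] q [ 0.22  0.42 -0.09  1.55  0.04  1.17  1.26] F [ 0.5  0.3 -1. ] w 40.83628295346702
x [-0.002  0.    -1.   ] z [ 0.418  0.908 -0.001] zang 1.139
shift [71.  -2.9  0.1]
```

View pics/y1.png

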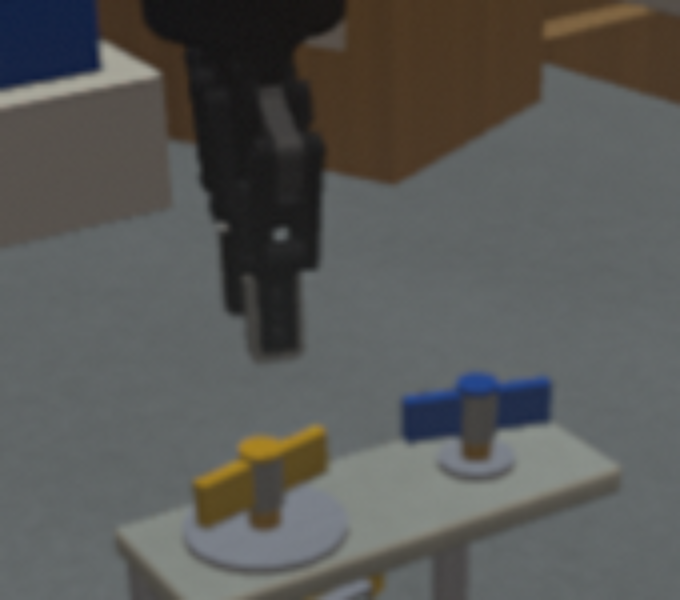

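```bash
python3 - <<'E'
from h import *
s=cap('scene')
p=plane(s,[(269.5,199.8),(301,187.8)],208);print(p.round(1)); d=p[0]-p[1];print(np.arctan2(d[1],d[0]))
E
```

```text
[[ 613.8 -119.   208. ]
 [ 549.3 -116.6  208. ]]
-0.038566621744597816
```

The crop shows the fingers over the yellow hub, and the jaw leads the bar by about 0.4–0.5 rad, inside the slack. Descending.

>>> jog_arm(steps=[-0.05,20,-3,0,0,-0.05,40,-3,0,0,-0.05,55,-3,0,0,-0.05,65,-3,0,0,-0.05,71,-3,0,0,-0.05,71,-3,0,0,-0.05,71,-3,0,0])

```text
clock: 9.88
tcp_pos: [579.5, -121.7, 208.7]
tcp_rot: [-0.381, 0.596, 0.381, 0.596]
force: [0.5, -0.3, -0.2]
width: 40.3
```

```bash
python3 - <<'E'
from h import *
goal((578.5,-121.3,207));rel()
s=cap('scene');a=cv2.resize(s['image'][80:230,220:390],None,fx=4,fy=4);cv2.imwrite('pics/y2.png',a[:,:,::-1])
E
```

```text
t 9.8833 tcp [ 579.5 -121.7  208.7] q [ 0.23  0.48 -0.09  1.65  0.05  1.01  1.25] F [ 0.5 -0.3 -0.2] w 40.33621009465765
x [ 0. -0. -1.] z [0.419 0.908 0.   ] zang 1.138
shift [ 1.7  1.1 -0. ]
scene 81 spot [573.1 158.8] ring [574.1 114.5] d [  1.  -44.4] dr -44.4 dth -0.0007
top 54 spot [572.3 159.6] ring [572.8 114.2] d [  0.5 -45.4] dr -45.4 dth 0.0022
```

View pics/y2.png

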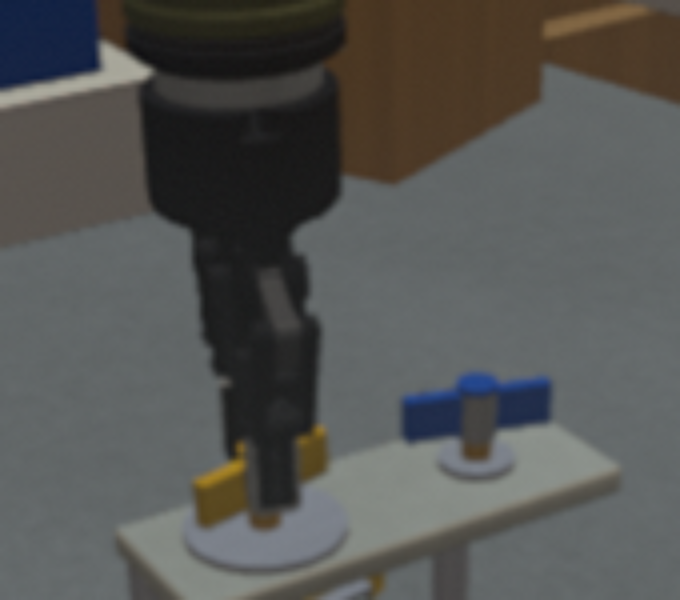

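The fingers straddle the yellow bar and hub cleanly, with the tips above the turntable. Now turning it clockwise (positive roll).

>>> jog_arm(steps=[-0.05,1,1,0,0.08,-0.05,1,1,0,0.16,-0.05,1,1,0,0.24,-0.05,1,1,0,0.32,-0.05,1,1,0,0.4,-0.05,1,1,0,0.48,-0.05,1,1,0,0.56,-0.05,1,1,0,0.64,-0.05,1,1,0,0.72,-0.05,1,1,0,0.8,-0.05,1,1,0,0.88,-0.05,1,1,0,0.96])

```text
clock: 11.03
tcp_pos: [578.8, -121.5, 208.2]
tcp_rot: [-0.062, 0.704, 0.061, 0.705]
force: [0.3, -3.2, 0.5]
width: 40.6
```

```bash
python3 - <<'E'
from h import *
goal((578.5,-121.3,207));rel()
E
```

```text
t 11.0333 tcp [ 578.8 -121.5  208.2] q [ 0.06  0.49  0.17  1.66 -0.09  1.    0.43] F [ 0.3 -3.2  0.5] w 40.56549880262645
x [ 0.002 -0.    -1.   ] z [0.985 0.173 0.002] zang 0.174
shift [ 1.2  0.2 -0.3]
scene 78 spot [573.3 158.6] ring [574.1 114.5] d [  0.8 -44.2] dr -44.2 dth 0.0001
top 53 spot [572.3 159.6] ring [572.8 114.2] d [  0.5 -45.4] dr -45.4 dth 0.0022
```

>>> jog_arm(steps=[-0.05,0,0,0,0.08,-0.05,0,0,0,0.16,-0.05,0,0,0,0.24,-0.05,0,0,0,0.32,-0.05,0,0,0,0.4,-0.05,0,0,0,0.48,-0.05,0,0,0,0.56,-0.05,0,0,0,0.64,-0.05,0,0,0,0.72,-0.05,0,0,0,0.8,-0.05,0,0,0,0.88,-0.05,0,0,0,0.96])

```text
clock: 12.13
tcp_pos: [579.0, -121.5, 208.0]
tcp_rot: [0.27, 0.653, -0.27, 0.654]
force: [0.4, -1.6, 0.2]
width: 40.6
```

```bash
python3 - <<'E'
from h import *
goal((578.5,-121.3,207));rel()
E
```

```text
t 12.1333 tcp [ 579.  -121.5  208. ] q [-0.1   0.52  0.43  1.66 -0.24  1.02 -0.38] F [ 0.4 -1.6  0.2] w 40.644079475966684
x [ 0.002 -0.    -1.   ] z [ 0.709 -0.705  0.002] zang -0.782
shift [ 1.  -0.2 -0.5]
scene 77 spot [573.9 139.5] ring [574.1 114.5] d [  0.2 -25. ] dr -25.0 dth 0.0009
top 55 spot [572.7 140.7] ring [572.8 114.2] d [  0.1 -26.5] dr -26.5 dth 0.0021
```

>>> jog_arm(steps=[-0.05,0,0,0,0.08,-0.05,0,0,0,0.16,-0.05,0,0,0,0.24,-0.05,0,0,0,0.32,-0.05,0,0,0,0.4,-0.05,0,0,0,0.48,-0.05,0,0,0,0.56,-0.05,0,0,0,0.64,-0.05,0,0,0,0.72,-0.05,0,0,0,0.8,-0.05,0,0,0,0.88,-0.05,0,0,0,0.96])

```text
clock: 13.23
tcp_pos: [579.6, -121.5, 207.9]
tcp_rot: [0.541, 0.455, -0.54, 0.457]
force: [2.8, -2.4, 0.1]
width: 40.3
```

```bash
python3 - <<'E'
from h import *
goal((578.5,-121.3,207));rel()
E
```

```text
t 13.2333 tcp [ 579.6 -121.5  207.9] q [-0.26  0.57  0.7   1.66 -0.41  1.06 -1.17] F [ 2.8 -2.4  0.1] w 40.303215047874204
x [ 0.003 -0.001 -1.   ] z [-0.169 -0.986  0.   ] zang -1.74
shift [ 0.9 -1.1 -0. ]
scene 76 spot [574.2 121.5] ring [574.1 114.5] d [-0.1 -7. ] dr -7.0 dth 0.0009
top 59 spot [573.1 122.3] ring [572.8 114.2] d [-0.3 -8. ] dr -8.0 dth 0.0021
```

>>> jog_arm(steps=[-0.05,0,0,0,0.08,-0.05,0,0,0,0.16,-0.05,0,0,0,0.24,-0.05,0,0,0,0.32,-0.05,0,0,0,0.36,-0.05,0,0,0,0.36])

```text
clock: 13.83
tcp_pos: [579.1, -121.5, 207.6]
tcp_rot: [0.613, 0.352, -0.613, 0.353]
force: [1.9, -1.5, 0.5]
width: 40.6
```

```bash
python3 - <<'E'
from h import *
goal((578.5,-121.3,207));rel()
E
```

```text
t 13.8333 tcp [ 579.1 -121.5  207.6] q [-0.31  0.6   0.8   1.66 -0.48  1.08 -1.47] F [ 1.9 -1.5  0.5] w 40.56958781229639
x [ 0.001 -0.001 -1.   ] z [-0.503 -0.864  0.   ] zang -2.098
shift [ 0.6 -0.6  0.1]
scene 66 spot [574.2 113. ] ring [574.1 114.5] d [-0.1  1.5] dr 1.5 dth 0.0002
top 53 spot [573.3 114.2] ring [572.8 114.2] d [-0.5  0. ] dr 0.0 dth 0.0021
```

The spot is at the ring centre to about 1 mm. Backing off within the play and lifting away.

>>> jog_arm(steps=[-0.05,0,0,0,-0.08,-0.05,0,0,0,-0.16,-0.05,-20,0,0,-0.16,-0.05,-50,0,0,-0.16,-0.05,-85,0,0,-0.16,-0.05,-110,0,0,-0.16,-0.05,-130,0,0,-0.16,-0.05,-130,0,0,-0.16,-0.05,-130,0,0,-0.16])

```text
clock: 14.68
tcp_pos: [578.0, -121.1, 337.8]
tcp_rot: [0.583, 0.4, -0.583, 0.4]
force: [-0.1, 0.9, -0.9]
width: 40.4
```

```bash
python3 - <<'E'
from h import *
goal((578.5,-121.3,207));rel()
s=cap('scene','s9.png');t=cap('top','t9.png')
a=cv2.resize(s['image'][315:375,345:425],None,fx=6,fy=6);b=cv2.resize(t['image'][210:255,225:285],None,fx=8,fy=8)[:360]
cv2.imwrite('pics/r9.png',cv2.resize(np.hstack([a,b]),None,fx=.8,fy=.8)[:,:,::-1])
E
```

```text
t 14.6833 tcp [ 578.  -121.1  337.8] q [-0.31  0.49  0.82  1.44 -0.36  1.36 -1.42] F [-0.1  0.9 -0.9] w 40.38063477949902
x [ 0.001  0.001 -1.   ] z [-0.36  -0.933 -0.001] zang -1.939
shift [1.308e+02 5.000e-01 1.000e-01]
scene 65 spot [574.2 113. ] ring [574.1 114.5] d [-0.1  1.5] dr 1.5 dth 0.0002
top 53 spot [573.3 114.2] ring [572.8 114.2] d [-0.5  0. ] dr 0.0 dth 0.0021
```

View pics/s9.png

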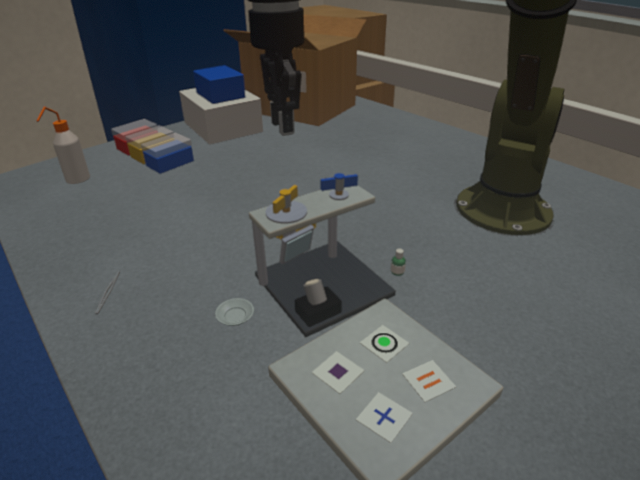

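View pics/r9.png

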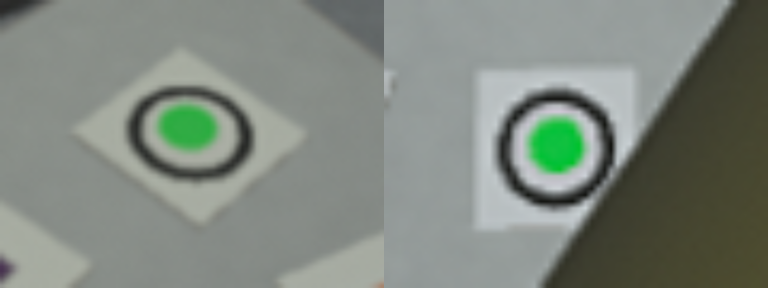

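View pics/t9.png

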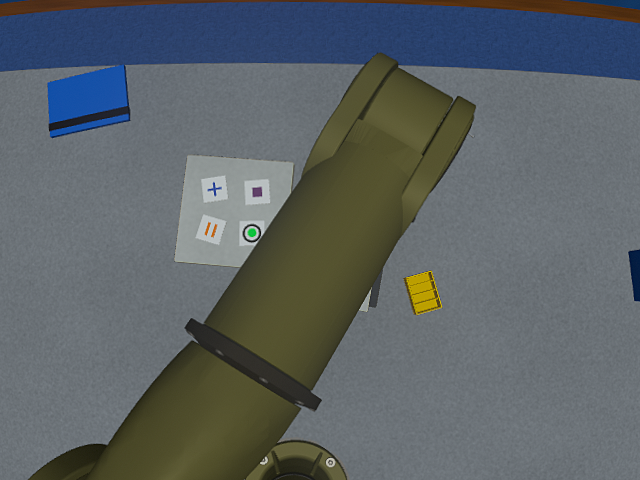

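Both views show the spot wholly inside the ring: scene (384,342) and top (252,233). The vial (399,262), dish (235,312) and slide box (423,293) are where they started, and the hand is 130 mm above the screws, touching nothing. Handing in.

```bash
python3 -c "
from bench import env
print(env.sign_off())"
```

```text
the job is handed in; nothing more can be done
None
```

The green spot lies wholly inside the black ring, and I handed the job in at about 15 s of the 48 s allowed; the hand-in gave no verdict.

- **How:** I held the half-open fingers loosely around each bar, without gripping. I rolled the blue screw counterclockwise first and then the yellow one clockwise, each past its play until the spot reached the right place.
- **Spot:** In the last pictures its centre is off the ring's centre by 1.5 mm in the scene view and 0.5 mm in the top view, against the 6 mm allowed. The two views disagree by 1 to 1.5 mm, which is within the calibration error. The spot did not move when I lifted the hand away.
- **Force:** Every reading of the tool force I took while working on the screws was under 4 N. I did not measure the contact force on the mount itself.
- **Bystanders:** In the final scene view the vial and dish looked unmoved, and in the top view so did the slide box. I checked these by eye and did not re-measure them.
- **Hand:** It ended about 130 mm above the screws, touching nothing.
- **One check disagreed:** After the blue turn I expected the yellow bar at 0.07 rad, but a rough reading gave -0.04 rad. Both fitted the slack between the fingers, so I went ahead.

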